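# Turn the tea caddy and scan its inventory label

## Robot

A 7-joint arm with a two-finger parallel gripper is mounted at the origin on the work surface. World frame = base frame: x ahead of the robot, y to its left, z up, the work surface at z = 0. Lengths are in m, angles in rad, forces in N, time in s.
With the tool pointing down it reaches from about 0.425 to 0.875 m from the base axis. Payload 4.7 kg.
Tool frame: the origin (TCP) lies midway between the tips of the shut fingers; the grasp point (between the pads) lies 19 mm behind it; z points along the fingers, y is the line along which they close (so a half turn about z gives the same grasp; the last joint's range is limited). The gripper opens to 87 mm and grips with 3 to 60 N. Pads are 19 mm wide; open, the fingers measure 117 mm over their backs; the gripper's body (75 mm by 190 mm) begins 51 mm behind the grasp point.
Start: joints at [-1.248, 0.321, -0.07, 1.45, 0.023, 1.371, -0.057], TCP at [0.198, 0.619, 0.196] pointing down, gripper open.
Joint ranges: [-2.86, 2.86], [-0.3, 2.09], [-1.38, 1.24], [0.06, 2.45], [-1.56, 4.7], [0.09, 2.05], [-2.69, 2.69]. Speed limits (rad/s): [2.57, 2.57, 3.14, 3.14, 3.14, 3.14, 3.14].

## Interface

Orientations are given as a rotation vector (axis times angle).
In Python, from bench import ctrl gives the robot as it stands.
- The arm moves only by the tool inch_along, called after "Request:" as name(argument=value, ...), one argument or row to a line, values as JSON. Schema: {"type":"object","properties":{"plan":{"type":"array","items":{"type":"number"},"minItems":5,"maxItems":100},"squeeze":{"type":"number"},"only":{"type":"string"},"quiet":{"type":"boolean"},"lines":{"type":"string"}},"required":["plan"],"additionalProperties":false}. plan is one flat list of numbers that holds 1 to 20 rows one after another, with no inner brackets; each row has 5 numbers: dx, dy, dz in m, then a turn about the tool's z in rad, then the opening from 0.0 (shut) to 1.0 (fully open); each row is the pose to reach, as a shift and turn from the pose commanded when the call began, along the tool's axes at that moment; what a row does not reach only later rows make up. A row lasts 1/10 s, in which the tool goes at most 0.05 m and 0.15 rad, less where a joint would pass 70% of its speed; a pose out of reach is approached as far as the arm can. The fingers move at their own pace and stop on an object; squeeze is the grip in N (left out, the last holds). Time passes only in rows, so rows that do not move let the fingers close. The tool returns the time, the measured TCP pose, the force, the opening and the grip force at its end. only (a regular expression) keeps the lines of the reply that match it, lines (a string "A,B") keeps lines A to B, and quiet returns only ok. Input that does not fit is refused with a message, and nothing moves.
- ctrl.get_state(): the state, without advancing time (a new reading comes with each control period).
- ctrl.get_image(name): name is "side" or "top"; returns the picture (420x560x3 uint8, red, green, blue); there is no depth.
- ctrl.camera_model(name): a dict with "vertical_fov" (degrees; the focal length in pixels is half the picture's height over the tangent of half this angle, whatever the lens; pixels are square), "cx", "cy" (the principal point, pixels), "rvec" (rotation vector, rad) and "tvec" (3), from world to camera coordinates, as OpenCV has them. Camera axes: x right, y down, z forward; pixel columns grow to the right and rows downward; lengths in m; the calibration is good to about 2 mm. A picture is of the moment at which its call begins. camera_model takes no time and is no camera call.
- ctrl.close_job(): hands the job in; it is judged then, once.
The state is a dict: "time": time; "joint_positions": joint angles; "qd": joint speeds; "joint_torque": joint torques, N m; "position": TCP position; "tool_rot": TCP orientation; "ft_force": force on the tool from outside, world axes, zero at the start; "torque": the same for the moment, N m; "grip_width": opening from 0.0 (shut) to 1.0 (fully open); "grip_force": force on a finger pad.
Only numpy, scipy, OpenCV 4.12 (cv2) and the standard library are available. Lean on these libraries where they do the work, as an engineer would, in place of code of your own. Each camera call takes 0.05 s, during which the arm holds its last target. There are 200 camera calls.

## Task

For the house inventory, scan the label on the blue-and-white tea caddy: turn the lazy Susan under it, without touching the caddy, until the label faces straight to the front (the robot's side of the dresser). Then take the scanner from its stand, aim it level and square at the middle of the label from about 8 cm away, hold it still there for a good second, and stand it back upright in its stand. Leave the label facing the front and do not disturb the other things on the dresser.

Things in the scene. Friction and masses are not known exactly. Their poses are not given: they have to be found in the camera images.
- susan_base: Foot of the wooden lazy Susan, fixed; origin at its centre on the dresser top, axes parallel to the world's (-x = front, the robot's side). On it turns an oak board 300 mm across, top at 40 mm. Eight oak knobs stand on the board on a circle of radius 135 mm, 20 to 22 mm thick, round-topped, up to 89 mm above the dresser; a thin brass rail joins them lower down (its top at 56 mm).
- susan (a joint): Turn of the lazy Susan, rad, anticlockwise from above, endless; tells where the knobs are: knob k (0 to 7) is at world angle pi + joint + k*pi/4 round the centre of the board. Push a knob sideways along its circle to turn the board, which carries the caddy round with it: about 1 N; it stays where it is left.
- label (a point): Middle of the pale yellow bar-code label (62 mm wide, 44 mm high, black bars) on one upright side of the caddy, 165 mm above the dresser and 51 mm from the caddy's middle. x axis: level, from the label straight into the caddy (so world +x when the label faces straight to the front); z up.
- stand: Scanner stand, fixed: black foot 130 x 100 x 12 mm with a grey cup 52 x 50 mm outside, open at the top, inner opening 42 (x) x 40 (y) mm, inner floor 18 mm and rim 60 mm above the dresser (soft flared lip to 67 mm). Origin on the dresser top under the centre of the cup; x is the way the scanner's beam points when it stands there.
- scanner: Cordless pistol scanner, about 0.2 kg, 152 mm high, standing upright in the stand. Origin: centre of the foot of the handle; x along the beam, z up. Handle 32 x 28 mm from 0 to 108 mm, yellow trigger in front of it; head from 106 to 152 mm high, from x = -55 to +68 mm: 46 mm wide up to x = 31 mm, the black nose beyond it 60 mm wide.
- grip (a point): Where to grip the scanner: middle of the grey head, straight above the handle, 128 mm above the foot, 46 mm wide across y (also about above the centre of mass). Axes as the scanner's.
- window (a point): Middle of the amber window in the scanner's nose, 68 mm ahead of the grip point, same height. The beam leaves along +x.
- pepper_mill: Dark wooden pepper mill, 62 mm across, 210 mm high, loose; origin at the centre of its foot. Stands close beside the lazy Susan.
- oil_bottle: Green glass oil bottle, 62 mm across, 210 mm high, loose; origin at the centre of its foot. Stands close beside the lazy Susan.
- mixing_bowl: White bowl, 130 mm across, 70 mm high, loose; origin at the centre of its foot.
- teapot: Blue teapot, body 124 mm across, 124 mm high, spout (-y) and handle (+y) out to 95 mm, loose; origin at the centre of its foot.
- teacup: Blue cup, 76 mm across, 60 mm high, handle at +y, loose; origin at the centre of its foot.
- fruit_bowl: White bowl with three apples, 160 mm across, 97 mm high, loose; origin at the centre of its foot.
- milk_jug: White milk jug, 70 mm across, 95 mm high, handle at +y, loose; origin at the centre of its foot.
- caddy: White and blue square tea caddy, 1.2 kg, standing loose within 15 mm of the middle of the lazy Susan and turning with it: 102 mm wide, from 40 to 205 mm above the dresser, lid and finial up to 258 mm. Origin at the centre of its underside; its -x side carries the label.

How it is judged:
By the outcome, as a careful person would: the job done as asked, in the order asked, and still so for the second after the job is handed in, with the robot touching nothing.
It also fails if it takes over 72 s, if anything falls off the work surface, if the arm or the gripper's body presses on something with over 40 N, if the wrist force passes 120 N, or if a joint passes its speed limit or range.

## Working session

There is one attempt and no reset: what is moved stays moved. The work goes in short steps, Python scripts to look and compute and a tool call to move; the robot and the scene stay as the last step left them, time stands still between calls to the robot, and variables do not carry over. Pictures are saved under pics/ and viewed, at most 10 in all, crops included, and the job is handed in when it is done.

```bash
ls; mkdir -p pics; python3 - <<'E'
from bench import ctrl
import cv2
s=ctrl.get_state();print({k:s[k] for k in('time','position','tool_rot','grip_width')})
for n in('side','top'):
    cv2.imwrite(f'pics/{n}0.png',ctrl.get_image(n)[:,:,::-1]);print(ctrl.camera_model(n))
E
```

```text
bench.py
pics
{'time': 0.0, 'position': array([0.19741496, 0.61865678, 0.19506035]), 'tool_rot': array([-4.83063406e-01, -3.10400995e+00,  3.00373554e-03]), 'grip_width': 0.9988982098352616}
{'vertical_fov': 53.29609595983339, 'cx': 279.1982448596715, 'cy': 211.18199645333272, 'rvec': array([ 2.1706006 , -0.00237844, -0.02049833]), 'tvec': array([-0.53880262,  0.07016338,  1.5534209 ])}
{'vertical_fov': 48.77074451850269, 'cx': 282.10933690436974, 'cy': 211.29436372998987, 'rvec': array([ 2.22532281, -2.16355447,  0.06615148]), 'tvec': array([-0.10445542,  0.54065083,  1.57317504])}
```

View pics/side0.png

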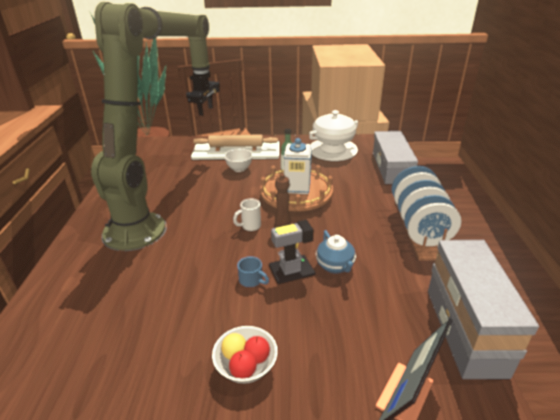

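View pics/top0.png

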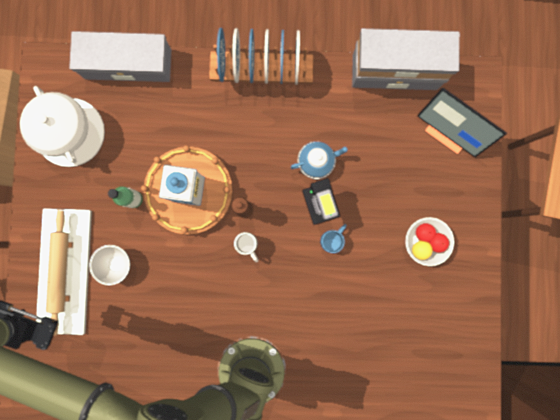

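```bash
cat > h.py <<'E'
from bench import ctrl
import cv2,numpy as np
from scipy.spatial.transform import Rotation as R
def cam(n):
    m=ctrl.camera_model(n);f=210/np.tan(np.radians(m['vertical_fov']/2))
    return np.array([[f,0,m['cx']],[0,f,m['cy']],[0,0,1]]),np.array(m['rvec']),np.array(m['tvec'])
def proj(n,P):
    K,r,t=cam(n);return cv2.projectPoints(np.float64(P).reshape(-1,1,3),r,t,K,None)[0].reshape(-1,2)
def back(n,uv,z):
    K,r,t=cam(n);M=R.from_rotvec(r).as_matrix();d=M.T@np.linalg.inv(K)@np.array([*uv,1.]);o=-M.T@t
    return o+d*(z-o[2])/d[2]
def shift(p,yaw=None):
    "world target TCP -> tool axes shift"
    s=ctrl.get_state();Rt=R.from_rotvec(s['tool_rot']);return Rt.inv().apply(np.array(p)-s['position'])
def crop(img,x0,y0,w,h,k):return cv2.resize(img[y0:y0+h,x0:x0+w],None,fx=k,fy=k,interpolation=cv2.INTER_CUBIC)
E
python3 - <<'E'
from h import *
t=cv2.imread('pics/top0.png');s=cv2.imread('pics/side0.png')
cv2.imwrite('pics/c1.png',crop(t,100,140,160,120,5))
cv2.imwrite('pics/c2.png',np.hstack([crop(t,280,135,80,120,5),crop(s,255,205,80,120,5)]))
cv2.imwrite('pics/c3.png',crop(s,240,125,110,82,7))
for uv,z in(((188,190),.04),((240,206),.2),((323,202),.15),((125,197),.2)):print(back('top',uv,z))
for n in('top','side'):
  K,r,t=cam(n);print(-R.from_rotvec(r).as_matrix().T@t)
E
```

```text
[0.60509342 0.23104067 0.04      ]
[0.54540325 0.0394009  0.2       ]
[ 0.5686561  -0.21645155  0.15      ]
[0.56285849 0.38857532 0.2       ]
[ 0.45371    -0.08435527  1.60160089]
[ 0.56093863 -1.23925902  0.92624651]
```

View pics/c1.png

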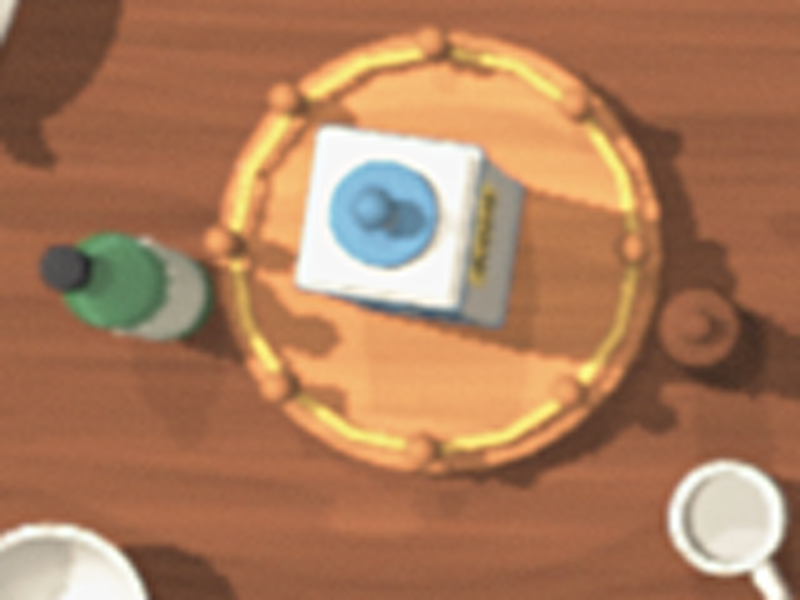

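View pics/c2.png

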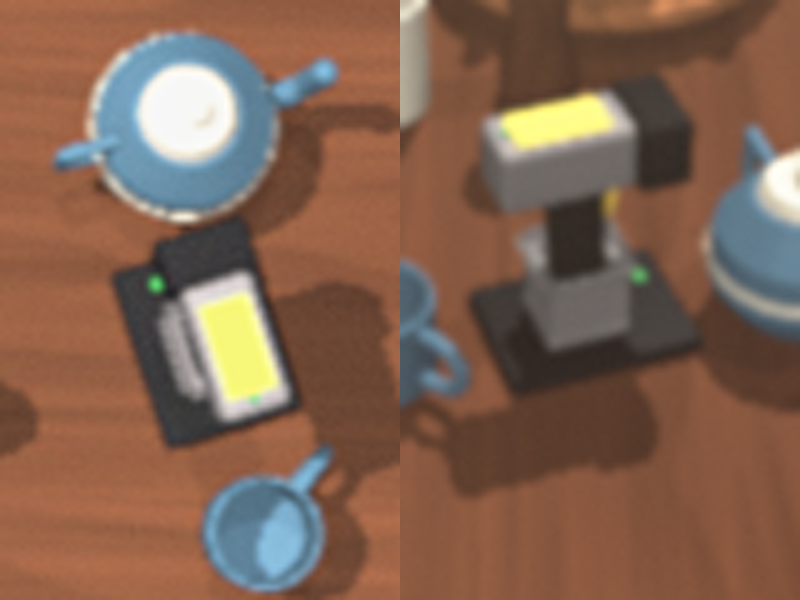

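View pics/c3.png

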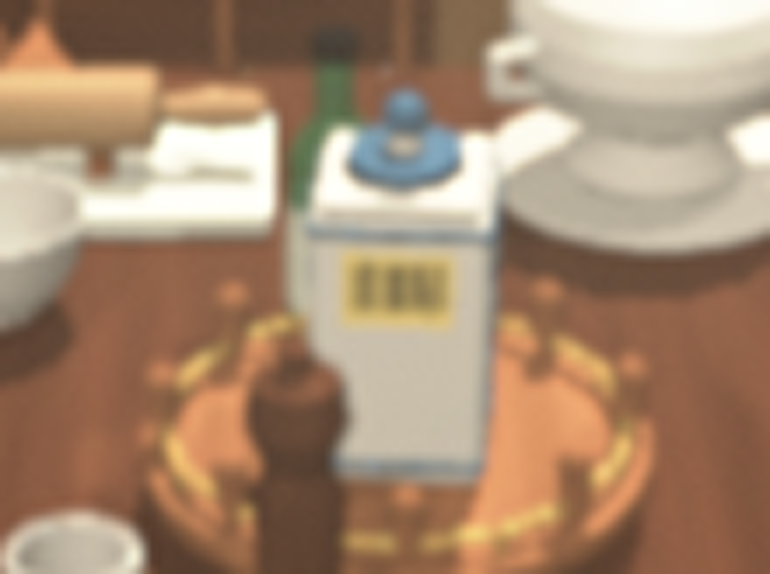

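```bash
python3 - <<'E'
from h import *
T=lambda u,v:(u/5+100,v/5+140); S=lambda u,v:(u/5+280,v/5+135)
k=np.array([back('top',T(*p),.086)[:2] for p in((433,40),(577,97),(632,247),(568,388),(424,447),(275,383),(222,243),(284,97))])
c=k.mean(0);d=k-c;print('susan',c,np.hypot(*d.T).round(3),np.degrees(np.arctan2(d[:,1],d[:,0])).round(1))
q=np.array([back('top',T(*p),.205)[:2] for p in((320,127),(483,150),(458,310),(297,288))])
print('caddy',q.mean(0),[np.hypot(*(q[i]-q[i-1])).round(3) for i in range(4)],[np.degrees(np.arctan2(*(q[i]-q[i-1])[::-1])).round(1) for i in range(4)])
C=lambda u,v:(u/7+240,v/7+125)
def tri(a,b):
  A=[]
  for n,uv in(('top',a),('side',b)):
    K,r,t=cam(n);P=K@np.c_[R.from_rotvec(r).as_matrix(),t];A+=[uv[0]*P[2]-P[0],uv[1]*P[2]-P[1]]
  v=np.linalg.svd(np.array(A))[2][-1];return v[:3]/v[3]
print('finial',tri(T(372,205),C(407,103)))
for n,ps,z in(('yellow',((197,300),(245,290),(280,390),(235,402)),.152),('head',((185,290),(250,270),(290,400),(222,422)),.152),('foot',((113,272),(172,445),(297,405)),.012)):
  w=np.array([back('top',S(*p),z)[:2] for p in ps]);print(n,w.mean(0),w.tolist())
  e=w-np.roll(w,1,0);print(np.hypot(*e.T).round(3),np.degrees(np.arctan2(e[:,1],e[:,0])).round(1))
for n,uv,z in(('mill',(700,325),.2),('bottlecap',(65,268),.21),('bowl',(45,590),.07),('jug',(728,515),.095)):print(n,back('top',T(*uv),z))
for n,uv in(('teapot',(187,112)),):print(back('top',S(*uv),.12))
print(back('top',S(263,532),.06))
s=ctrl.get_state();print(R.from_rotvec(s['tool_rot']).as_matrix().round(3))
E
```

```text
susan [0.60550075 0.23052389] [0.134 0.137 0.135 0.134 0.134 0.135 0.134 0.135] [   0.6  -43.8  -89.7 -134.1 -178.5  134.9   91.8   46.3]
caddy [0.60730765 0.22898728] [np.float64(0.099), np.float64(0.1), np.float64(0.098), np.float64(0.098)] [np.float64(-5.7), np.float64(-96.4), np.float64(173.4), np.float64(83.8)]
finial [0.61161063 0.22943135 0.25036763]
yellow [ 0.56236112 -0.23163117] [[0.5902221821839064, -0.204451649765229], [0.5973865717840461, -0.2344723547911505], [0.5350817937733049, -0.25782469404472075], [0.5267539163955234, -0.22977597933680233]]
[0.068 0.031 0.067 0.029] [  21.8  -76.6 -159.5  106.5]
head [ 0.56234436 -0.23006023] [[0.5963130238130905, -0.19676229186581062], [0.6100981600853942, -0.23733515721678627], [0.5289826523989285, -0.264229353954438], [0.5139836228838398, -0.2219141176800178]]
[0.086 0.043 0.085 0.045] [  17.   -71.2 -161.7  109.5]
foot [ 0.55237129 -0.21513692] [[0.6211248829110664, -0.15769121610033787], [0.5030407870221598, -0.20123283225841748], [0.5329482113483931, -0.2864867104974813]]
[0.156 0.126 0.09 ] [  55.6 -159.8  -70.7]
mill [0.54843982 0.03950155 0.2       ]
bottlecap [0.57131395 0.42173523 0.21      ]
bowl [0.37049864 0.47545817 0.07      ]
jug [0.43256641 0.02653731 0.095     ]
[ 0.71473957 -0.19779399  0.12      ]
[ 0.44545478 -0.25956312  0.06      ]
[[-0.953  0.304 -0.   ]
 [ 0.304  0.953 -0.002]
 [-0.    -0.002 -1.   ]]
```

Request:
inch_along(
  plan=[-0.1,-0.08,0,-0.1,0.36,-0.377,-0.29,0.07,-0.309,0.36,-0.377,-0.29,0.07,-0.309,0.36,-0.377,-0.29,0.07,-0.309,0.36,-0.377,-0.29,0.07,-0.309,0.36,-0.377,-0.29,0.07,-0.309,0.36,-0.377,-0.29,0.07,-0.309,0.36,-0.377,-0.29,0.07,-0.309,0.36,-0.377,-0.29,0.07,-0.309,0.36,-0.377,-0.29,0.07,-0.309,0.36,-0.377,-0.29,0.07,-0.309,0.36,-0.377,-0.29,0.07,-0.309,0.36,-0.377,-0.29,0.07,-0.309,0.36,-0.377,-0.29,0.07,-0.309,0.36],
)

```text
time: 1.5
position: [0.4678, 0.23, 0.1262]
tool_rot: [0.005, -3.141, -0.001]
ft_force: [-1.9, 0.3, 0.3]
grip_width: 0.363
grip_force: 0.0
```

```bash
cat >> h.py <<'E'
O=np.array([.6055,.2305])
def arc(deg,r=.136):
    a=np.radians(deg);return O+r*np.array([np.cos(a),np.sin(a)])
def go(xy,z,yaw):
    "print shift to reach TCP xy,z with tool-y at world angle yaw (deg)"
    s=ctrl.get_state();M=R.from_rotvec(s['tool_rot']).as_matrix();y=np.degrees(np.arctan2(M[1,1],M[0,1]))
    print((M.T@(np.array([*xy,z])-s['position'])).round(4),'turn',np.radians(y-yaw).round(4),'now',s['position'].round(4),y.round(1),'t',s['time'])
E
python3 - <<'E'
from h import *
go(arc(180.9),.062,90)
for a in (175,168,161,153.5):go(arc(a),.062,a-90)
E
```

```text
[-0.0017 -0.0017  0.0642] turn 0.0031 now [0.4678 0.23   0.1262] 90.2 t 1.5
[-0.0023  0.0123  0.0642] turn 0.0903 now [0.4678 0.23   0.1262] 90.2 t 1.5
[-0.0048  0.0287  0.0642] turn 0.2125 now [0.4678 0.23   0.1262] 90.2 t 1.5
[-0.0092  0.0447  0.0643] turn 0.3347 now [0.4678 0.23   0.1262] 90.2 t 1.5
[-0.0162  0.0611  0.0643] turn 0.4656 now [0.4678 0.23   0.1262] 90.2 t 1.5
```

Request:
inch_along(
  plan=[-0.002,-0.002,0.03,0,0.36,-0.002,-0.002,0.055,0,0.36,-0.002,-0.002,0.064,0,0.36,-0.002,-0.002,0.064,0,0.36,-0.002,0.003,0.064,0.04,0.36,-0.002,0.008,0.064,0.07,0.36,-0.0023,0.0125,0.064,0.09,0.36,-0.003,0.018,0.064,0.13,0.36,-0.004,0.0235,0.064,0.17,0.36,-0.0048,0.0287,0.064,0.21,0.36,-0.006,0.034,0.064,0.25,0.36,-0.0076,0.0395,0.064,0.29,0.36,-0.0092,0.0447,0.064,0.335,0.36,-0.0113,0.05,0.064,0.38,0.36,-0.0136,0.0555,0.064,0.42,0.36,-0.015,0.0585,0.064,0.445,0.36,-0.0162,0.0611,0.064,0.465,0.36,-0.0162,0.0611,0.064,0.465,0.36,-0.0162,0.0611,0.064,0.465,0.36],
)

```text
time: 3.4
position: [0.4848, 0.2894, 0.0623]
tool_rot: [0.723, 3.057, 0.0]
ft_force: [-0.2, 0.1, 0.5]
grip_width: 0.36
grip_force: 0.0
```

```bash
python3 - <<'E'
from h import *
cv2.imwrite('pics/top1.png',crop(ctrl.get_image('top')[:,:,::-1],100,140,160,120,5))
E
```

```text
(no output)
```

View pics/top1.png

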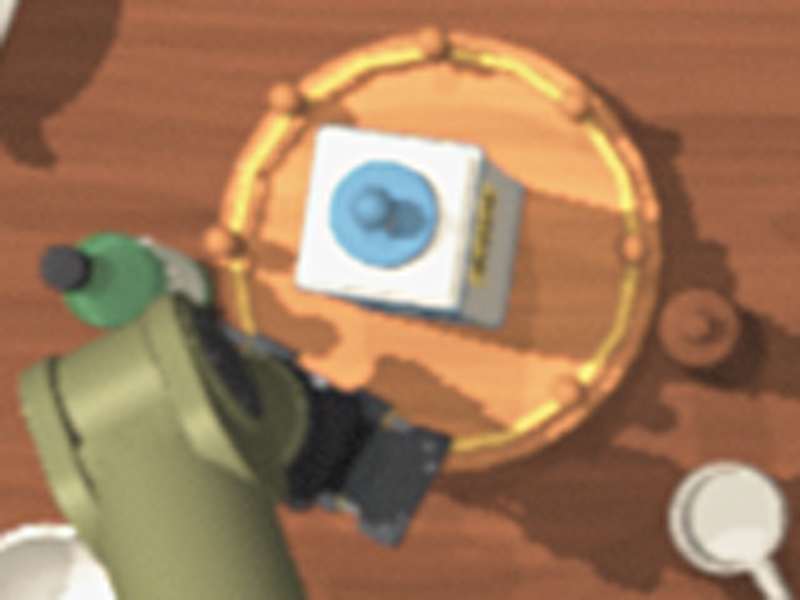

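```bash
python3 - <<'E'
from h import *
s=ctrl.get_state();p=s['position'];print(p,s['ft_force'],s['grip_width'])
P=[p,p+[0,0,.03]]+[[*arc(a,.135),.086] for a in(181,136,153.5)]
im=ctrl.get_image('side')[:,:,::-1].copy()
c=crop(im,230,125,114,85,7)
q=proj('side',P);print(q.round(1));print(((proj('top',P)-[100,140])*5).round(0))
cv2.imwrite('pics/side1.png',c)
E
```

```text
[0.48477808 0.28926068 0.06224927] [-0.23957651 -0.37758585 -0.87447015] 0.3613923060195741
[[266.5 175.5]
 [266.2 169.2]
 [262.2 177.9]
 [272.1 166.4]
 [266.3 170.4]]
[[338. 425.]
 [327. 423.]
 [422. 448.]
 [278. 386.]
 [327. 424.]]
```

View pics/side1.png

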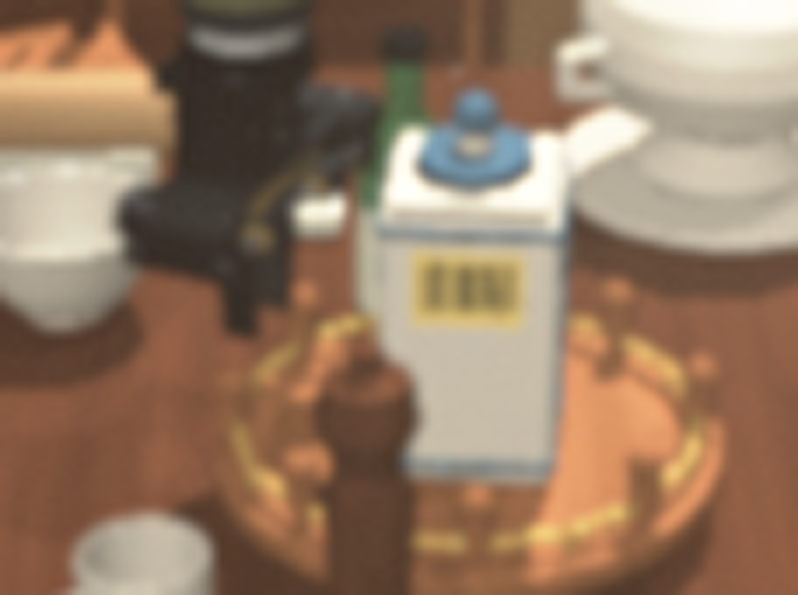

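Request:
inch_along(
  plan=[0,0,0.004,0,0.36,0,0,0.008,0,0.36,0,0,0.008,0,0.36],
)

```text
time: 3.8
position: [0.4842, 0.289, 0.0533]
tool_rot: [-0.723, -3.056, 0.002]
ft_force: [0.6, -0.2, -0.5]
grip_width: 0.362
grip_force: 0.0
```

```bash
python3 - <<'E'
from h import *
a=cv2.imread('pics/side0.png').astype(int);b=ctrl.get_image('side')[:,:,::-1].astype(int)
d=abs(a-b).sum(2)
for v in range(158,186):print(v,' '.join('%3d'%x for x in d[v,252:282]))
p=ctrl.get_state()['position'];h=np.array([.447,.894,0])
print(proj('side',[p-.022*h,p+.022*h,p-.03*h]).round(1))
E
```

```text
158 281 297 301 300 300 296 294 291 303 300 302 307 299 249 204 202 234 248 246 202 105  32   4   7   6   6   6   8  10  11
159 183 183 190 187 180 176 169 172 177 180 182 183 155  97  61  70 104 145 164 134  71  24  10  11  13  13  13  16   8   9
160 147 146 140 139 135 128 123 123 125 127 135 131  84  32  34  30  55 113 138 113  62  24  15  16  15  17  20  15  13  14
161 165 161 164 160 155 155 150 146 150 149 156 147 106  56  42  32  66 125 143 110  56  24  15  13  18  16  14  15  15   7
162 164 164 169 166 165 165 164 160 169 165 172 168 129  87  76  76 100 136 149 109  60  23  14  17  17  15  19   9   8   7
163 168 169 172 166 164 169 163 168 161 159 161 168 159 134 127 130 133 147 142 111  55  21  10  14  17  17  12  15  15   9
164 152 157 166 177 171 163 162 166 151 143 141 162 174 168 155 143 140 146 139 108  62  27  13  12  14  19  14  19  12   9
165 104 115 138 141 155 154 164 169 156 134 133 162 182 180 165 145 141 140 146 123  83  48 
[... 1857 characters left out ...]
80  55  26  12   9   9  13  16  13
181  33  30  33  33  30  33  28  26  24  14  10  12  13  28  50  75 112 146 157 160 157 148 111  52  17  11  12   9  13  16
182  29  29  32  29  32  33  30  27  24  15  15   7  11  29  66 119 159 170 176 178 180 178 143  73  22  11  15  13  15   9
183  23  22  22  28  29  31  28  26  26  17  13   8  15  51 114 160 174 174 176 177 185 180 149  73  23  12  13  15  16  17
184  28  21  21  25  23  28  23  29  35  26  15   5  23  84 143 170 173 174 172 175 183 176 147  68  19  11  15  14   9  13
185  29  30  25  28  27  24  22  33  54  62  36  20  39 104 160 173 175 175 176 176 180 176 143  71  22  11   8  14  19   9
[[263.9 179.7]
 [268.9 175. ]
 [263.  180.6]]
```

```bash
cat >> h.py <<'E'
def tips(v0,v1,u0,u1):
    a=cv2.imread('pics/side0.png').astype(int);b=ctrl.get_image('side')[:,:,::-1].astype(int);d=abs(a-b).sum(2)
    for v in range(v0,v1):print(v,' '.join('%3d'%x for x in d[v,u0:u1]))
    p=ctrl.get_state()['position'];print(p.round(4),proj('side',[p]).round(1),ctrl.get_state()['grip_width'])
E
```

Request:
inch_along(
  plan=[0,0,-0.02,0,0.2,0,0,-0.02,0,0,0,0,-0.02,0,0,0,0,-0.02,0,0,0,0,-0.02,0,0,0,0,-0.02,0,0],
)

```text
time: 4.45
position: [0.4844, 0.2893, 0.0736]
tool_rot: [-0.723, -3.057, 0.001]
ft_force: [-0.2, -0.1, 0.1]
grip_width: 0.008
grip_force: 0.0
```

```bash
python3 - <<'E'
from h import *
tips(160,178,258,278)
E
```

```text
160 149 149 140 121 117 144 158 159 160 152 151 119  66  26  11  16  18  17  16  16
161 133 150 152 146 140 151 159 165 168 165 156 118  62  20  11  18  16  12  14  16
162  91 107 124 132 146 150 155 166 170 162 156 115  59  21  19  15  15  19  12  13
163  37  48  55  80 103 139 163 171 173 169 154 114  58  24  13  13  13  17  15  18
164  15  19  20  31  62 120 169 178 174 165 156 125  63  27  17  13  15  16  12  17
165  17  13  14  15  46 111 168 184 179 173 163 128  63  26   9  12  13  16  19  14
166  12  14  12  17  50 109 174 183 178 176 163 121  68  25   8   8  11  10  12  15
167  16  13  15  17  47 101 153 170 175 174 152 102  58  17  12  11  11  18  12  14
168  14  17  13  17  35  71 111 129 141 133 115  73  35  17  18  13  13  15  19  10
169  13  11  17  15  18  35  51  66  81  78  57  30  20  16  14  15  14  13  17  16
170  16  14  18  13  11  19  20  26  26  30  23  17  14  15  16  19  16  12  14  13
171  14  11  17  11  11  10  13  12  12  11  14  11  15  10  15  11  14  13  11  10
172  17  15  12  15  13   5  12  13  10  15  12  14  17  14  14  11  14  14  11   5
173  12  12  15  12  12  11  14  13  12  15  12  15  15  13  15  15  14   7   7   9
174  11  13  14  12  12  14   6  15  13  12  14  13   9   9  12  10  14   9   9   6
175  16  14  11  12  22  14  18   9  22  33  35  21  13  11  10  14  15  10   9   9
176   9  14  15  36  49  49  36  29  57  83  67  29  14  10   9  16  12  10  13  11
177  11  15  30  53  83  89  75  76 113 125  88  37  14  12  13   9  10  10  13  12
[0.4846 0.2893 0.0737] [[266.3 173.1]] 0.007954975493595076
```

```bash
python3 - <<'E'
from h import *
p=np.array([.4848,.2893,0]);h=np.array([.447,.894,0]);n=np.array([-.894,.447,0])
for z in(.13,.15,.17,.2):
  print(z,((proj('top',[p-.095*h+.0375*n+[0,0,z],p-.095*h-.0375*n+[0,0,z]])-[100,140])*5).round(0).tolist())
E
```

```text
0.13 [[415.0, 545.0], [472.0, 440.0]]
0.15 [[409.0, 545.0], [466.0, 440.0]]
0.17 [[402.0, 546.0], [460.0, 439.0]]
0.2 [[391.0, 548.0], [451.0, 438.0]]
```

```bash
python3 - <<'E'
from h import *
for a in (180.9,175,168,161,153.5):go(arc(a),.045,a-90)
E
```

```text
[-0.0139 -0.0612  0.0287] turn -0.4806 now [0.4846 0.2893 0.0737] 63.4 t 4.5
[-0.0081 -0.0485  0.0287] turn -0.3776 now [0.4846 0.2893 0.0737] 63.4 t 4.5
[-0.0029 -0.0327  0.0287] turn -0.2554 now [0.4846 0.2893 0.0737] 63.4 t 4.5
[ 0.0003 -0.0164  0.0287] turn -0.1332 now [0.4846 0.2893 0.0737] 63.4 t 4.5
[0.0015 0.0013 0.0287] turn -0.0023 now [0.4846 0.2893 0.0737] 63.4 t 4.5
```

Request:
inch_along(
  plan=[0,0,-0.02,-0.05,0.36,-0.003,-0.03,-0.02,-0.2,0.36,-0.0139,-0.061,-0.02,-0.35,0.36,-0.0139,-0.061,-0.02,-0.48,0.36,-0.0139,-0.061,-0.01,-0.48,0.36,-0.0139,-0.061,0.01,-0.48,0.36,-0.0139,-0.061,0.0285,-0.48,0.36,-0.0139,-0.061,0.0285,-0.48,0.36],
)

```text
time: 5.3
position: [0.4674, 0.2284, 0.0425]
tool_rot: [0.021, -3.137, 0.004]
ft_force: [-0.0, -0.7, 0.3]
grip_width: 0.358
grip_force: 0.0
```

Request:
inch_along(
  plan=[0,0.004,0,0.03,0.36,0,0.009,0,0.06,0.36,0,0.014,0,0.11,0.36],
)

```text
time: 5.6
position: [0.47, 0.2431, 0.0459]
tool_rot: [0.154, 3.137, -0.001]
ft_force: [1.0, -1.7, 0.6]
grip_width: 0.363
grip_force: 0.4
```

```bash
python3 - <<'E'
from h import *
print(ctrl.get_state()['ft_force'])
a=cv2.imread('pics/top0.png').astype(int);b=ctrl.get_image('top')[:,:,::-1].astype(int)
print(abs(a-b).sum(2)[140:180,140:240].mean())
for x in (168,161,153.5):go(arc(x),.045,x-90)
E
```

```text
[ 1.04484331 -1.74179074  0.61765941]
12.863
[-0.0012  0.0146  0.001 ] turn 0.1102 now [0.4699 0.2444 0.046 ] 84.3 t 5.65
[-0.004   0.0309  0.001 ] turn 0.2324 now [0.4699 0.2444 0.046 ] 84.3 t 5.65
[-0.0092  0.0479  0.001 ] turn 0.3633 now [0.4699 0.2444 0.046 ] 84.3 t 5.65
```

```bash
cat >> h.py <<'E'
def caddy(img):
    "img BGR top; white/blue lid plane z=.205 -> centre, angle mod 90, side lengths"
    g=np.array([back('top',uv,.205)[:2] for uv in((140,150),(220,150),(220,230),(140,230))])
    px=np.float32((g-[.5,.12])*2000)
    H=cv2.getPerspectiveTransform(np.float32([(140,150),(220,150),(220,230),(140,230)]),px)
    w=cv2.warpPerspective(img,H,(440,440),flags=cv2.INTER_CUBIC)  # col = x, row = y, .5mm
    m=((w.min(2)>185)*255).astype(np.uint8)
    cs=cv2.findContours(m,cv2.RETR_EXTERNAL,cv2.CHAIN_APPROX_NONE)[0];c=max(cs,key=cv2.contourArea)
    (x,y),(a,b),t=cv2.minAreaRect(c);return (x/2000+.5,y/2000+.12),(a/2000,b/2000),t,w
E
```

Request:
inch_along(
  plan=[0,0.005,0.001,0.04,0.36,-0.0005,0.01,0.001,0.075,0.36,-0.0012,0.0146,0.001,0.11,0.36,-0.002,0.02,0.001,0.15,0.36,-0.003,0.0255,0.001,0.19,0.36,-0.004,0.0309,0.001,0.23,0.36,-0.0055,0.0365,0.001,0.275,0.36,-0.0072,0.042,0.001,0.32,0.36,-0.0083,0.0455,0.001,0.345,0.36,-0.0092,0.0479,0.001,0.363,0.36,-0.0092,0.0479,0.001,0.363,0.36,-0.0092,0.0479,0.001,0.363,0.36],
)

```text
time: 6.85
position: [0.4837, 0.2896, 0.0449]
tool_rot: [0.712, 3.059, 0.001]
ft_force: [-0.4, -0.1, -0.4]
grip_width: 0.361
grip_force: 0.0
```

```bash
python3 - <<'E'
from h import *
b=ctrl.get_image('top')[:,:,::-1].copy()
for im in(cv2.imread('pics/top0.png'),b):
  r=caddy(im);print(r[:3])
cv2.imwrite('pics/top2.png',b)
go(arc(200),.09,110);go(arc(200),.045,110)
E
```

```text
((0.6096189117431641, 0.2313201141357422), (0.10038225555419922, 0.10021660614013672), 83.6598129272461)
((0.6087133178710937, 0.2305992889404297), (0.09955076599121093, 0.10036039733886719), 60.376251220703125)
[-0.0413 -0.0972 -0.0452] turn -0.8068 now [0.4836 0.2895 0.0448] 63.8 t 6.9
[-0.0413 -0.0973 -0.0002] turn -0.8068 now [0.4836 0.2895 0.0448] 63.8 t 6.9
```

```bash
python3 - <<'E'
from h import *
go(arc(165,.155),.09,75);go(arc(178,.16),.09,88);go(arc(190,.155),.09,100);go(arc(202.6),.09,112.6);go(arc(202.6),.044,112.6)
E
```

```text
[ 0.0166 -0.0292 -0.0452] turn -0.1959 now [0.4836 0.2895 0.0448] 63.8 t 6.9
[ 0.0105 -0.0647 -0.0452] turn -0.4228 now [0.4836 0.2895 0.0448] 63.8 t 6.9
[-0.0104 -0.0906 -0.0452] turn -0.6322 now [0.4836 0.2895 0.0448] 63.8 t 6.9
[-0.0459 -0.1014 -0.0452] turn -0.8522 now [0.4836 0.2895 0.0448] 63.8 t 6.9
[-0.0459 -0.1014  0.0008] turn -0.8522 now [0.4836 0.2895 0.0448] 63.8 t 6.9
```

Request:
inch_along(
  plan=[0,0,-0.025,0,0.36,0,0,-0.045,0,0.36,0.0166,-0.0292,-0.045,-0.14,0.36,0.0166,-0.0292,-0.045,-0.2,0.36,0.0105,-0.0647,-0.045,-0.34,0.36,0.0105,-0.0647,-0.045,-0.42,0.36,-0.0104,-0.0906,-0.045,-0.55,0.36,-0.0104,-0.0906,-0.045,-0.63,0.36,-0.0459,-0.1014,-0.045,-0.77,0.36,-0.0459,-0.1014,-0.045,-0.852,0.36,-0.0459,-0.1014,-0.045,-0.852,0.36,-0.0459,-0.1014,-0.02,-0.852,0.36,-0.0459,-0.1014,0.001,-0.852,0.36,-0.0459,-0.1014,0.001,-0.852,0.36],
)

```text
time: 8.3
position: [0.4768, 0.178, 0.0411]
tool_rot: [0.613, -3.076, 0.002]
ft_force: [0.0, -0.2, -0.1]
grip_width: 0.363
grip_force: 0.0
```

```bash
python3 - <<'E'
from h import *
print(ctrl.get_state()['ft_force'])
for a in range(196,150,-6):go(arc(a),.045,a-90)
E
```

```text
[ 0.01293938 -0.18364173 -0.09620118]
[-0.0039  0.0147 -0.0039] turn 0.1143 now [0.4768 0.178  0.0411] 112.5 t 8.3
[-0.0062  0.0287 -0.0039] turn 0.219 now [0.4768 0.178  0.0411] 112.5 t 8.3
[-0.01    0.0424 -0.004 ] turn 0.3237 now [0.4768 0.178  0.0411] 112.5 t 8.3
[-0.0153  0.0557 -0.004 ] turn 0.4284 now [0.4768 0.178  0.0411] 112.5 t 8.3
[-0.0219  0.0683 -0.004 ] turn 0.5332 now [0.4768 0.178  0.0411] 112.5 t 8.3
[-0.0297  0.0802 -0.0041] turn 0.6379 now [0.4768 0.178  0.0411] 112.5 t 8.3
[-0.0388  0.0911 -0.0041] turn 0.7426 now [0.4768 0.178  0.0411] 112.5 t 8.3
[-0.0489  0.1011 -0.0042] turn 0.8473 now [0.4768 0.178  0.0411] 112.5 t 8.3
```

Request:
inch_along(
  plan=[-0.002,0.007,0,0.055,0.36,-0.0039,0.0147,0,0.114,0.36,-0.005,0.0215,0,0.165,0.36,-0.0062,0.0287,0,0.219,0.36,-0.008,0.0355,0,0.27,0.36,-0.01,0.0424,0,0.324,0.36,-0.0126,0.049,0,0.375,0.36,-0.0153,0.0557,0,0.428,0.36,-0.0185,0.062,0,0.48,0.36,-0.0219,0.0683,0,0.533,0.36,-0.0257,0.0743,0,0.585,0.36,-0.0297,0.0802,0,0.638,0.36,-0.034,0.0858,0,0.69,0.36,-0.0388,0.0911,0,0.743,0.36,-0.0425,0.095,0,0.78,0.36,-0.0455,0.098,0,0.815,0.36,-0.0455,0.098,0,0.815,0.36,-0.0455,0.098,0,0.815,0.36],
)

```text
time: 10.1
position: [0.4842, 0.2868, 0.0445]
tool_rot: [0.655, 3.072, 0.001]
ft_force: [-1.3, -0.4, -0.5]
grip_width: 0.356
grip_force: 0.0
```

```bash
python3 - <<'E'
from h import *
b=ctrl.get_image('top')[:,:,::-1].copy()
print(caddy(b)[:3])
for r,a in((.155,165),(.16,178),(.155,190)):go(arc(a,r),.09,a-90)
E
```

```text
((0.6052977294921875, 0.229552490234375), (0.10053685760498046, 0.09999536895751954), 15.708637237548828)
[ 0.0195 -0.0261 -0.0457] turn -0.1585 now [0.4842 0.2865 0.0443] 65.9 t 10.15
[ 0.0147 -0.0618 -0.0457] turn -0.3854 now [0.4842 0.2865 0.0443] 65.9 t 10.15
[-0.0052 -0.0885 -0.0458] turn -0.5949 now [0.4842 0.2865 0.0443] 65.9 t 10.15
```

Request:
inch_along(
  plan=[0,0,-0.025,0,0.36,0,0,-0.045,0,0.36,0.0195,-0.0261,-0.045,-0.1,0.36,0.0195,-0.0261,-0.045,-0.16,0.36,0.0147,-0.0618,-0.045,-0.3,0.36,0.0147,-0.0618,-0.045,-0.385,0.36,-0.005,-0.0885,-0.045,-0.52,0.36,-0.005,-0.0885,-0.045,-0.595,0.36,-0.005,-0.0885,-0.045,-0.595,0.36],
)

```text
time: 11.05
position: [0.4528, 0.2026, 0.0892]
tool_rot: [-0.27, 3.129, 0.001]
ft_force: [0.0, 0.0, -0.4]
grip_width: 0.361
grip_force: 0.0
```

```bash
python3 - <<'E'
from h import *
go(arc(202.9),.09,112.9);go(arc(202.9),.043,112.9)
for a in(197,192,188,186):go(arc(a),.043,a-90)
E
```

```text
[-0.0227 -0.0294 -0.0008] turn -0.2273 now [0.4528 0.2026 0.0892] 99.9 t 11.05
[-0.0226 -0.0294  0.0462] turn -0.2273 now [0.4528 0.2026 0.0892] 99.9 t 11.05
[-0.0202 -0.0156  0.0462] turn -0.1244 now [0.4528 0.2026 0.0892] 99.9 t 11.05
[-0.0192 -0.0038  0.0462] turn -0.0371 now [0.4528 0.2026 0.0892] 99.9 t 11.05
[-0.0192  0.0057  0.0462] turn 0.0327 now [0.4528 0.2026 0.0892] 99.9 t 11.05
[-0.0195  0.0104  0.0462] turn 0.0676 now [0.4528 0.2026 0.0892] 99.9 t 11.05
```

Request:
inch_along(
  plan=[-0.0226,-0.0294,0,-0.14,0.36,-0.0226,-0.0294,0,-0.227,0.36,-0.0226,-0.0294,0,-0.227,0.36,-0.0226,-0.0294,0.025,-0.227,0.36,-0.0226,-0.0294,0.046,-0.227,0.36,-0.0226,-0.0294,0.046,-0.227,0.36,-0.0212,-0.022,0.046,-0.17,0.36,-0.0202,-0.0156,0.046,-0.124,0.36,-0.0197,-0.0095,0.046,-0.08,0.36,-0.0192,-0.0038,0.046,-0.037,0.36,-0.0192,0.001,0.046,0,0.36,-0.0192,0.0057,0.046,0.033,0.36,-0.0194,0.0085,0.046,0.055,0.36,-0.0195,0.0104,0.046,0.067,0.36,-0.0195,0.0104,0.046,0.067,0.36],
)

```text
time: 12.55
position: [0.4701, 0.2179, 0.0432]
tool_rot: [-0.169, 3.136, 0.001]
ft_force: [0.2, -0.1, 0.1]
grip_width: 0.36
grip_force: 0.0
```

```bash
python3 - <<'E'
from h import *
print(caddy(ctrl.get_image('top')[:,:,::-1].copy())[:3],ctrl.get_state()['position'],ctrl.get_state()['time'])
E
```

```text
((0.6046038513183594, 0.23019561767578123), (0.10057123565673828, 0.09931806945800781), 1.1771448850631714) [0.47014256 0.21757596 0.04310821] 12.6
```

Request:
inch_along(
  plan=[0,0.0015,0,0.01,0.36,0,0.0028,0,0.02,0.36,0,0.0028,0,0.02,0.36,0,0.0028,0,0.02,0.36],
)

```text
time: 13.0
position: [0.4696, 0.22, 0.0427]
tool_rot: [-0.137, 3.139, 0.0]
ft_force: [0.7, 0.8, 0.0]
grip_width: 0.36
grip_force: 0.1
```

```bash
python3 - <<'E'
from h import *
r=caddy(ctrl.get_image('top')[:,:,::-1].copy());print(r[:3])
cv2.imwrite('pics/w.png',r[3])
p=ctrl.get_state()['position'];go(p[:2]+[-.03,0],.2,90);go((.53,-.1),.25,90)
E
```

```text
((0.6042849349975585, 0.23016487884521486), (0.10107901763916016, 0.0998874282836914), 0.3430844247341156)
[ 0.0299  0.0026 -0.1574] turn 0.0872 now [0.4696 0.2199 0.0426] 95.0 t 13.05
[-0.0323 -0.324  -0.2074] turn 0.0872 now [0.4696 0.2199 0.0426] 95.0 t 13.05
```

Request:
inch_along(
  plan=[0,0,-0.04,0,0.5,0,0,-0.08,0,0.9,0.02,0,-0.12,0.08,1,0.03,-0.02,-0.16,0.08,1,0.02,-0.06,-0.19,0.08,1,0,-0.11,-0.2,0.08,1,-0.01,-0.16,-0.2,0.08,1,-0.02,-0.21,-0.2,0.08,1,-0.03,-0.26,-0.2,0.08,1,-0.03,-0.26,-0.2,0.08,1],
)

```text
time: 14.05
position: [0.5226, -0.0443, 0.2432]
tool_rot: [0.005, 3.14, -0.004]
ft_force: [-0.7, -0.8, -0.2]
grip_width: 0.995
grip_force: 0.0
```

```bash
python3 - <<'E'
from h import *
b=ctrl.get_image('top')[:,:,::-1].copy();r=caddy(b);print(r[:3])
cv2.imwrite('pics/top3.png',b)
q=cv2.cvtColor(b,cv2.COLOR_BGR2HSV)
for nm,im in(('now',b),('0',cv2.imread('pics/top0.png'))):
  q=cv2.cvtColor(im,cv2.COLOR_BGR2HSV);big=cv2.resize(q[180:230,300:350],None,fx=6,fy=6,interpolation=cv2.INTER_CUBIC)
  m=cv2.inRange(big,(22,90,150),(38,255,255));c=max(cv2.findContours(m,0,1)[0],key=cv2.contourArea)
  box=cv2.boxPoints(cv2.minAreaRect(c));w=np.array([back('top',((u+.5)/6-.5+300,(v+.5)/6-.5+180),.170)[:2] for u,v in box])
  e=w[1:]-w[:-1];print(nm,w.mean(0),np.hypot(*e.T).round(3),np.degrees(np.arctan2(e[:,1],e[:,0])).round(1))
s=ctrl.get_state();print(s['position'],s['time'])
# line fit on caddy edges
g=cv2.cvtColor(r[3],cv2.COLOR_BGR2GRAY);m=((r[3].min(2)>185)*255).astype(np.uint8)
(cx,cy)=[(r[0][0]-.5)*2000,(r[0][1]-.12)*2000]
rows=range(int(cy-70),int(cy+70),4)
L=[];Rr=[]
for y in rows:
  x=np.where(m[y,:int(cx)+130])[0];x=x[x>cx-130];L.append(x.min());Rr.append(x.max())
print([np.degrees(np.arctan(np.polyfit(list(rows),v,1)[0])).round(2) for v in(L,Rr)])
cols=range(int(cx-70),int(cx+70),4);A=[];B=[]
for x in cols:
  y=np.where(m[:,x])[0];y=y[abs(y-cy)<130];A.append(y.min());B.append(y.max())
print([np.degrees(np.arctan(np.polyfit(list(cols),v,1)[0])).round(2) for v in(A,B)])
E
```

```text
((0.6042879028320313, 0.2299193878173828), (0.10108201599121094, 0.10037844085693359), 0.3430843949317932)
now [ 0.56035473 -0.22798864] [0.031 0.062 0.031] [ -70.4 -160.8  109.5]
0 [ 0.56074572 -0.22809775] [0.031 0.061 0.031] [ -70.4 -160.8  109.5]
[ 0.52251791 -0.04214072  0.24288596] 14.1
[np.float64(-0.09), np.float64(-1.65)]
[np.float64(1.38), np.float64(0.35)]
```

```bash
python3 - <<'E'
from h import *
a=cv2.imread('pics/top3.png')
cv2.imwrite('pics/v8.png',np.hstack([crop(a,130,140,115,120,4)[:,:400],crop(a,285,140,80,120,5)[:480]]) if 0 else np.hstack([crop(a,140,140,100,120,4),crop(a,270,140,100,120,4)]))
E
```

```text
(no output)
```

View pics/v8.png

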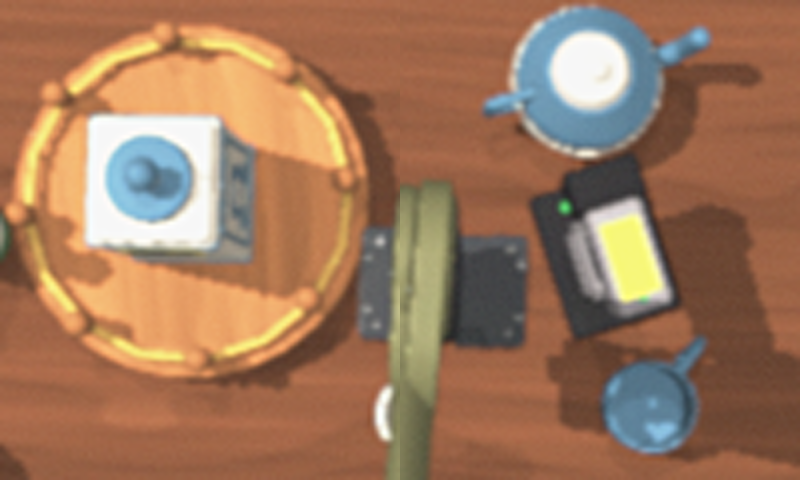

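```bash
python3 - <<'E'
from h import *
k=np.array([back('top',(u/4+140,v/4+140),.086)[:2] for u,v in((168,33),(290,67),(345,175),(308,298),(200,357),(78,322),(18,213),(53,92))])
c=k.mean(0);d=k-c;print(c,np.hypot(*d.T).round(3),a:=np.degrees(np.arctan2(d[:,1],d[:,0])).round(1),(a-6.5+22.5)%45-22.5+6.5)
A=[];
for n,im,(x0,y0,w) in(('top',cv2.imread('pics/top3.png'),(300,180,50)),('side',cv2.imread('pics/side0.png'),(265,215,50))):
  q=cv2.cvtColor(cv2.resize(im[y0:y0+w,x0:x0+w],None,fx=6,fy=6,interpolation=2),40)
  m=cv2.inRange(q,(22,90,150),(38,255,255));cc=max(cv2.findContours(m,0,1)[0],key=cv2.contourArea);M=cv2.moments(cc)
  u,v=M['m10']/M['m00'],M['m01']/M['m00'];uv=((u+.5)/6-.5+x0,(v+.5)/6-.5+y0);print(n,uv,back(n,uv,.17),M['m00']/36)
  K,r,t=cam(n);P=K@np.c_[R.from_rotvec(r).as_matrix(),t];A+=[uv[0]*P[2]-P[0],uv[1]*P[2]-P[1]]
v=np.linalg.svd(np.array(A))[2][-1];print(v[:3]/v[3])
g=np.array([.572,-.2243])
go(g,.2,109.4);go(g,.107,109.4)
E
```

```text
[0.60517602 0.22969056] [0.134 0.137 0.134 0.134 0.134 0.134 0.135 0.137] [   7.4  -38.   -81.6 -127.9 -171.6  142.9   98.2   53.5] [7.4 7.  8.4 7.1 8.4 7.9 8.2 8.5]
top (327.18751378497143, 204.18494341799428) [ 0.56065208 -0.22776671  0.17      ] 181.91666666666666
side (285.6632246712354, 228.6869739252125) [ 0.56242699 -0.22723127  0.17      ] 149.97222222222223
[ 0.56144173 -0.22770606  0.17024861]
[-0.0497 -0.182   0.0432] turn -0.3399 now [ 0.5225 -0.0421  0.2429] 89.9 t 14.1
[-0.0496 -0.1819  0.1362] turn -0.3399 now [ 0.5225 -0.0421  0.2429] 89.9 t 14.1
```

Request:
inch_along(
  plan=[-0.01,-0.04,0,-0.08,1,-0.02,-0.08,0.01,-0.18,1,-0.03,-0.12,0.02,-0.26,1,-0.04,-0.16,0.03,-0.34,1,-0.05,-0.1818,0.043,-0.34,1,-0.05,-0.1818,0.043,-0.34,1,-0.05,-0.1818,0.043,-0.34,1],
)

```text
time: 14.8
position: [0.5735, -0.2161, 0.1988]
tool_rot: [0.544, -3.093, -0.003]
ft_force: [0.5, -0.2, 0.8]
grip_width: 1.0
grip_force: 0.0
```

```bash
python3 - <<'E'
from h import *
g=np.array([.5727,-.2237]);go(g,.107,109.4)
E
```

```text
[ 0.0033 -0.0071  0.0918] turn 0.0096 now [ 0.5735 -0.2161  0.1988] 110.0 t 14.8
```

Request:
inch_along(
  plan=[0,0,0.03,0,1,0,0,0.06,0,1,0,0,0.08,0,1,0,0,0.093,0,1,0,0,0.093,0,1,0,0,0.093,0,1],
)

```text
time: 15.4
position: [0.5743, -0.217, 0.1078]
tool_rot: [-0.545, 3.092, 0.0]
ft_force: [-0.7, -0.1, 0.2]
grip_width: 0.998
grip_force: 0.0
```

```bash
python3 - <<'E'
from h import *
g=np.array([.5727,-.2237]);go(g,.107,109.4);print(ctrl.get_state()['ft_force'])
a=cv2.imread('pics/side0.png').astype(int);b=ctrl.get_image('side')[:,:,::-1].copy()
cv2.imwrite('pics/side4.png',b);cv2.imwrite('pics/v9.png',crop(b,240,180,100,75,8))
E
```

```text
[ 0.0038 -0.0057  0.0007] turn 0.0101 now [ 0.5743 -0.217   0.1078] 110.0 t 15.4
[-0.67819087 -0.14387583  0.24372263]
```

View pics/v9.png

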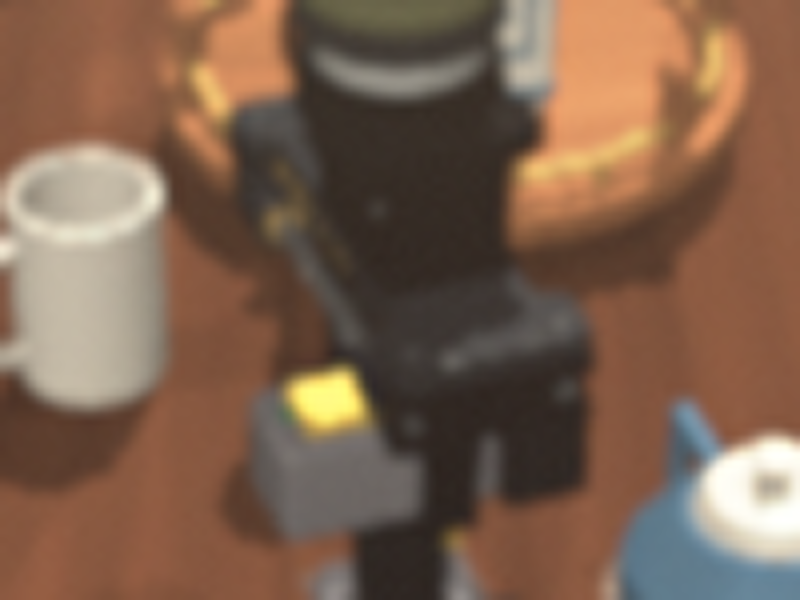

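Request:
inch_along(
  plan=[0.002,-0.003,0,0.005,1,0.0038,-0.0057,0,0.01,1,0.0038,-0.0057,0,0.01,1,0.0038,-0.0057,0,0.01,1,0.0038,-0.0057,0,0.01,0.7,0.0038,-0.0057,0,0.01,0.5,0.0038,-0.0057,0,0.01,0.4,0.0038,-0.0057,0,0.01,0.4,0.0038,-0.0057,0,0.01,0.4,0.0038,-0.0057,0,0.01,0.4],
  squeeze=25,
)

```text
time: 16.45
position: [0.5718, -0.2246, 0.1066]
tool_rot: [0.527, -3.097, -0.0]
ft_force: [-0.6, 0.7, 1.2]
grip_width: 0.538
grip_force: 0.9
```

```bash
python3 - <<'E'
from h import *
g=np.array([.5727,-.2237]);go(g,.107,109.4);s=ctrl.get_state();print(s['ft_force'],s['grip_width']*87)
E
```

```text
[-0.0011  0.0005 -0.0004] turn -0.0013 now [ 0.5718 -0.2246  0.1066] 109.3 t 16.45
[-0.57930779  0.74915528  1.23765539] 46.83045740735849
```

Request:
inch_along(
  plan=[0,0,0,0,0.3,0,0,0,0,0.3,0,0,-0.01,0,0.3,0,0,-0.03,0,0.3,0,0,-0.055,0,0.3,0,0,-0.085,0,0.3,0,0,-0.11,0,0.3,0,0,-0.124,0,0.3,0,0,-0.124,0,0.3,0,0,-0.124,0,0.3],
  squeeze=25,
)

```text
time: 17.45
position: [0.5714, -0.2243, 0.2298]
tool_rot: [0.527, -3.096, -0.001]
ft_force: [0.3, -0.8, -2.5]
grip_width: 0.528
grip_force: 25.0
```

```bash
python3 - <<'E'
from h import *
s=ctrl.get_state();print(s['grip_width'],s['grip_force'],s['ft_force'])
for xy in((.50,-.12),(.445,0),(.42,.11),(.4053,.2295)):go(xy,.23,90)
E
```

```text
0.52763662652833 24.977214551520177 [ 0.32462573 -0.75395369 -2.54082085]
[ 3.280e-02  1.221e-01 -1.000e-04] turn 0.3373 now [ 0.5714 -0.2243  0.2298] 109.3 t 17.45
[0.045  0.2535 0.    ] turn 0.3373 now [ 0.5714 -0.2243  0.2298] 109.3 t 17.45
[3.220e-02 3.656e-01 1.000e-04] turn 0.3373 now [ 0.5714 -0.2243  0.2298] 109.3 t 17.45
[6.500e-03 4.832e-01 2.000e-04] turn 0.3373 now [ 0.5714 -0.2243  0.2298] 109.3 t 17.45
```

Request:
inch_along(
  plan=[0.009,0.03,0,0.06,0.3,0.018,0.065,0,0.13,0.3,0.027,0.095,0,0.2,0.3,0.034,0.125,0,0.27,0.3,0.038,0.16,0,0.337,0.3,0.041,0.195,0,0.337,0.3,0.044,0.23,0,0.337,0.3,0.045,0.2535,0,0.337,0.3,0.042,0.29,0,0.337,0.3,0.037,0.33,0,0.337,0.3,0.032,0.366,0,0.337,0.3,0.025,0.4,0,0.337,0.3,0.018,0.43,0,0.337,0.3,0.012,0.46,0,0.337,0.3,0.0065,0.483,0,0.337,0.3,0.0065,0.483,0,0.337,0.3,0.0065,0.483,0,0.337,0.3,0.0065,0.483,0,0.337,0.3,0.0065,0.483,0,0.337,0.3],
)

```text
time: 19.35
position: [0.406, 0.2278, 0.2303]
tool_rot: [-0.003, -3.141, 0.001]
ft_force: [0.4, -0.1, -1.7]
grip_width: 0.525
grip_force: 25.0
```

```bash
python3 - <<'E'
from h import *
s=ctrl.get_state();print(s['ft_force'])
go((.4053,.2295),.1256,90)
E
```

```text
[ 0.44191391 -0.09631238 -1.73261934]
[0.0007 0.0017 0.1047] turn -0.0017 now [0.406  0.2278 0.2303] 89.9 t 19.35
```

Request:
inch_along(
  plan=[0,0,0.02,0,0.3,0,0.0015,0.045,0,0.3,0.0005,0.0015,0.07,0,0.3,0.0005,0.0015,0.09,0,0.3,0.0005,0.0015,0.1,0,0.3,0.0005,0.0015,0.1047,0,0.3,0.0005,0.0015,0.1047,0,0.3,0.0005,0.0015,0.1047,0,0.3,0.0005,0.0015,0.1047,0,0.3],
)

```text
time: 20.25
position: [0.4061, 0.231, 0.127]
tool_rot: [-0.0, 3.14, 0.002]
ft_force: [-0.1, 0.4, -1.9]
grip_width: 0.519
grip_force: 25.0
```

```bash
python3 - <<'E'
from h import *
go((.4053,.2295),.1256,90)
b=ctrl.get_image('top')[:,:,::-1].copy();s=ctrl.get_image('side')[:,:,::-1].copy()
print(caddy(b)[:3]);cv2.imwrite('pics/top5.png',b);cv2.imwrite('pics/side5.png',s)
cv2.imwrite('pics/v10.png',np.hstack([crop(b,150,150,80,120,5),crop(s,222,120,80,120,5)]))
# expected: window, label, head rear at heights
P=np.array([[.4733,.2295,.165],[.5533,.2295,.165],[.4053-.055,.2065,.188],[.4733,.1995,.188],[.4733,.1995,.142],[.3503,.2065,.142]])
print(((proj('top',P)-[150,150])*5).round(0).tolist());print(((proj('side',P)-[222,120])*5).round(0).tolist())
E
```

```text
[ 0.0008 -0.0015  0.0014] turn 0.0001 now [0.4061 0.231  0.127 ] 90.0 t 20.25
((0.6042864151000976, 0.2301678771972656), (0.10108201599121094, 0.09989341735839843), 0.3430843949317932)
[[144.0, 391.0], [149.0, 262.0], [166.0, 594.0], [185.0, 392.0], [200.0, 393.0], [181.0, 589.0]]
[[201.0, 201.0], [303.0, 200.0], [39.0, 190.0], [198.0, 192.0], [201.0, 245.0], [44.0, 243.0]]
```

View pics/v10.png

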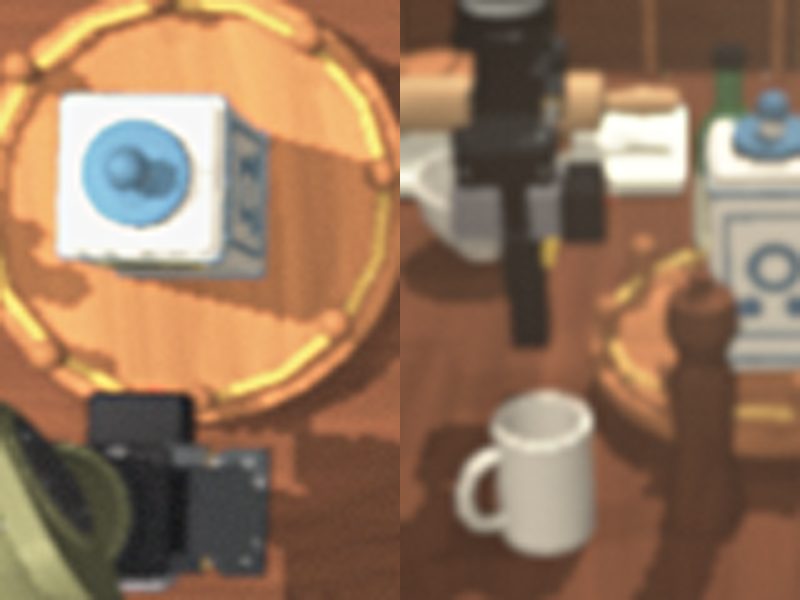

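```bash
python3 - <<'E'
from h import *
def cross(p,th):
  i=np.where((p[:-1]>=th)!=(p[1:]>=th))[0];return [round(float(k+(p[k]-th)/(p[k]-p[k+1])),2) for k in i]
b=cv2.imread('pics/top5.png').max(2).astype(float);s=cv2.imread('pics/side5.png').max(2).astype(float)
print('front');
for u in range(168,190,2):print(u,[x+220 for x in cross(b[220:238,u],70)])
print('sides')
for v in range(230,240,2):print(v,[round(x+160,2) for x in cross(b[v,160:196],60)])
print('side cam nose')
for v in range(154,169,2):print(v,[round(x+250,2) for x in cross(s[v,250:270],65)])
for u in range(256,264,2):print(u,[round(x+145,2) for x in cross(s[145:175,u],65)])
g=np.array([.4061,.231]);f=.068
P=np.array([[g[0]+f,g[1]+y,z] for y in(-.03,.03) for z in(.1435,.1895)])
print(proj('top',P).round(1).tolist(),proj('side',P).round(1).tolist())
E
```

```text
front
168 [229.96, 230.14, 236.6]
170 [228.94, 229.38]
172 [228.93, 230.25, 235.0]
174 [228.91, 229.86, 233.4, 236.0, 236.0]
176 [228.96, 230.0, 231.33, 232.67, 234.0]
178 [228.93, 231.0, 231.0, 234.0, 234.0]
180 [228.88, 230.5, 231.5]
182 [228.9]
184 [228.95]
186 [228.82]
188 [233.28]
sides
230 [184.88, 187.51]
232 [185.05, 187.71]
234 [184.83, 188.05]
236 [184.36, 187.93]
238 [168.6, 170.5, 175.2, 177.0, 180.0, 181.5, 185.57, 187.5]
side cam nose
154 []
156 []
158 []
160 [254.83, 261.0]
162 [254.85, 261.07]
164 [254.93, 261.07]
166 [254.95, 261.14]
168 []
256 [158.5, 166.62]
258 [159.25, 166.43]
260 [158.8, 166.5]
262 []
[[189.4, 228.4], [186.4, 228.1], [170.3, 227.9], [166.7, 227.5]] [[262.3, 168.5], [261.9, 158.0], [262.9, 161.4], [262.5, 151.0]]
```

Request:
inch_along(
  plan=[0,0.0015,0.0005,0.01,0.3,0,0.003,0.001,0.02,0.3,0,0.003,0.001,0.02,0.3,0,0.003,0.001,0.02,0.3,0,0.003,0.001,0.02,0.3,0,0.003,0.001,0.02,0.3,0,0.003,0.001,0.02,0.3,0,0.003,0.001,0.02,0.3,0,0.003,0.001,0.02,0.3,0,0.003,0.001,0.02,0.3,0,0.003,0.001,0.02,0.3,0,0.003,0.001,0.02,0.3,0,0.003,0.001,0.02,0.3,0,0.003,0.001,0.02,0.3,0,0.003,0.001,0.02,0.3,0,0.003,0.001,0.02,0.3,0,0.003,0.001,0.02,0.3,0,0.003,0.001,0.02,0.3,0,0.003,0.001,0.02,0.3,0,0.003,0.001,0.02,0.3],
)

```text
time: 22.35
position: [0.4054, 0.2335, 0.125]
tool_rot: [0.031, 3.141, 0.0]
ft_force: [0.3, 0.0, -1.8]
grip_width: 0.526
grip_force: 25.0
```

```bash
python3 - <<'E'
from h import *
def cross(p,th):
  i=np.where((p[:-1]>=th)!=(p[1:]>=th))[0];return [round(float(k+(p[k]-th)/(p[k]-p[k+1])),2) for k in i]
b=ctrl.get_image('top').max(2).astype(float);s=ctrl.get_image('side').max(2).astype(float)
print([(u,round(cross(b[220:238,u],75)[0]+220,2)) for u in range(169,187)])
print([(v,[round(x+160,2) for x in cross(b[v,160:196],75)]) for v in range(229,240)])
print(b[231,160:196].astype(int))
for v in range(150,175,1):print(v,s[v,254:268].astype(int))
p=ctrl.get_state()['position'];print(p)
P=np.array([[p[0]+f,p[1]+y,z] for f in(.04,.068) for y in(-.03,.03) for z in(.1425,.1885)])
print(proj('top',P).round(1).tolist(),proj('side',P).round(1).tolist())
E
```

```text
[(169, 228.87), (170, 228.82), (171, 228.89), (172, 228.93), (173, 228.91), (174, 228.87), (175, 228.73), (176, 228.85), (177, 229.12), (178, 229.27), (179, 229.62), (180, 229.54), (181, 229.5), (182, 229.71), (183, 229.7), (184, 229.56), (185, 229.21), (186, 229.37)]
[(229, [168.71, 176.89]), (230, [167.85, 170.0, 170.0, 187.23]), (231, [167.87, 169.0, 170.0, 187.59]), (232, [167.95, 169.0, 169.0, 187.87]), (233, [167.86, 187.78]), (234, [167.74, 187.93]), (235, [167.83, 187.86]), (236, [167.71, 187.62]), (237, [167.75, 187.59]), (238, [167.44, 187.53]), (239, [166.73, 171.23, 174.0, 184.5, 185.25, 186.6])]
[167 167 164 159 156 153 133  95  72  75  75  73  74  70  74  71  70  72
  72  69  71  65  67  68  66  56  34  42  98 152 174 160 148 153 163 166]
150 [150 163 172 180 183 182 186 195 213 222 225 224 219 214]
151 [165 168 169 171 172 171 176 195 225 238 242 243 243 244]
152 [156 142 131 130 131 130 138 170 225 251 255 255 255 255]
153 [133 107 
[... 943 characters left out ...]
84  83  88 105 131 146 147 145 146]
169 [132 119 117 116 114 112 113 116 126 140 148 147 145 144]
170 [143 142 140 138 137 135 135 136 140 146 149 148 144 140]
171 [148 149 146 145 142 140 141 142 144 147 149 149 144 136]
172 [149 150 148 144 141 140 140 142 145 148 148 147 143 135]
173 [151 150 147 143 140 138 139 141 145 148 147 143 139 132]
174 [152 149 146 143 140 138 138 142 145 147 145 140 135 131]
[0.40537728 0.23351513 0.12497436]
[[188.3, 237.5], [185.3, 237.5], [169.2, 237.0], [165.6, 237.0], [188.6, 228.6], [185.7, 228.3], [169.6, 228.1], [166.0, 227.8]] [[255.0, 168.5], [254.4, 158.0], [255.8, 161.4], [255.3, 151.0], [262.2, 168.5], [261.7, 157.9], [262.8, 161.3], [262.3, 150.9]]
```

Request:
inch_along(
  plan=[0,-0.0025,0,-0.01,0.3,0,-0.0025,0,-0.01,0.3,0,-0.0025,0,-0.01,0.3,0,-0.0025,0,-0.01,0.3,0,-0.0025,0,-0.01,0.3,0,-0.0025,0,-0.01,0.3,0,-0.0025,0,-0.01,0.3,0,-0.0025,0,-0.01,0.3,0,-0.0025,0,-0.01,0.3,0,-0.0025,0,-0.01,0.3,0,-0.0025,0,-0.01,0.3,0,-0.0025,0,-0.01,0.3,0,-0.0025,0,-0.01,0.3,0,-0.0025,0,-0.01,0.3,0,-0.0025,0,-0.01,0.3,0,-0.0025,0,-0.01,0.3,0,-0.0025,0,-0.01,0.3,0,-0.0025,0,-0.01,0.3],
)

```text
time: 24.25
position: [0.4053, 0.231, 0.125]
tool_rot: [0.015, 3.141, 0.0]
ft_force: [-0.4, -0.3, -2.0]
grip_width: 0.528
grip_force: 25.0
```

```bash
python3 - <<'E'
from h import *
for xy,z,yw in((( .4053,.231),.232,90),((.42,.11),.232,90),((.445,0),.232,90),((.50,-.12),.232,95),((.5717,-.2245),.232,109.3)):go(xy,z,yw)
E
```

```text
[ 0.    -0.    -0.107] turn -0.0098 now [0.4053 0.231  0.125 ] 89.4 t 24.25
[-0.0159 -0.1209 -0.107 ] turn -0.0098 now [0.4053 0.231  0.125 ] 89.4 t 24.25
[-0.0419 -0.2306 -0.107 ] turn -0.0098 now [0.4053 0.231  0.125 ] 89.4 t 24.25
[-0.0981 -0.3501 -0.107 ] turn -0.0971 now [0.4053 0.231  0.125 ] 89.4 t 24.25
[-0.1708 -0.4539 -0.107 ] turn -0.3466 now [0.4053 0.231  0.125 ] 89.4 t 24.25
```

Request:
inch_along(
  plan=[0,0,-0.025,0,0.3,0,0,-0.06,0,0.3,0,0,-0.09,0,0.3,0,-0.01,-0.107,0,0.3,-0.004,-0.04,-0.107,0,0.3,-0.01,-0.08,-0.107,0,0.3,-0.016,-0.12,-0.107,0,0.3,-0.025,-0.16,-0.107,0,0.3,-0.034,-0.195,-0.107,0,0.3,-0.042,-0.23,-0.107,0,0.3,-0.06,-0.27,-0.107,-0.03,0.3,-0.08,-0.31,-0.107,-0.06,0.3,-0.098,-0.35,-0.107,-0.1,0.3,-0.12,-0.38,-0.107,-0.18,0.3,-0.14,-0.41,-0.107,-0.26,0.3,-0.16,-0.44,-0.107,-0.347,0.3,-0.1708,-0.4539,-0.107,-0.347,0.3,-0.1708,-0.4539,-0.107,-0.347,0.3,-0.1708,-0.4539,-0.107,-0.347,0.3,-0.1708,-0.4539,-0.107,-0.347,0.3],
)

```text
time: 26.25
position: [0.5715, -0.2231, 0.2319]
tool_rot: [-0.529, 3.097, 0.002]
ft_force: [-0.9, 0.4, -2.3]
grip_width: 0.525
grip_force: 25.0
```

```bash
python3 - <<'E'
from h import *
go((.5717,-.2245),.232,109.3);go((.5717,-.2245),.108,109.3)
E
```

```text
[ 0.0002 -0.0014 -0.0001] turn 0.0017 now [ 0.5715 -0.2231  0.2319] 109.4 t 26.25
[ 0.0003 -0.0016  0.1239] turn 0.0017 now [ 0.5715 -0.2231  0.2319] 109.4 t 26.25
```

Request:
inch_along(
  plan=[0,-0.0008,0.02,0,0.3,0,-0.0008,0.045,0,0.3,0,-0.0008,0.065,0,0.3,0,-0.0008,0.08,0,0.3,0,-0.0008,0.095,0,0.3,0,-0.0008,0.108,0,0.3,0,-0.0008,0.115,0,0.3,0,-0.0008,0.115,0,0.3],
)

```text
time: 27.05
position: [0.5714, -0.225, 0.116]
tool_rot: [0.527, -3.096, -0.001]
ft_force: [-1.2, 0.4, -2.7]
grip_width: 0.525
grip_force: 25.0
```

```bash
python3 -c "
from h import *
go((.5717,-.2245),.1066,109.3);print(ctrl.get_state()['ft_force'])"
```

```text
[-0.0004  0.0003  0.0094] turn 0.0004 now [ 0.5714 -0.225   0.116 ] 109.3 t 27.05
[-1.20326662  0.38918685 -2.73608995]
```

Request:
inch_along(
  plan=[0,0,0.004,0,0.3,0,0,0.007,0,0.3,0,0,0.0095,0,0.3,0,0,0.0095,0,0.3,0,0,0.0095,0,0.3],
)

```text
time: 27.55
position: [0.5721, -0.2253, 0.1076]
tool_rot: [-0.527, 3.097, -0.0]
ft_force: [-0.5, 1.3, -1.7]
grip_width: 0.524
grip_force: 25.0
```

Request:
inch_along(
  plan=[0,0,0,0,0.6,0,0,0,0,0.75,0,0,0,0,1,0,0,0,0,1,0,0,0,0,1,0,0,-0.02,0,1,0,0,-0.05,0,1,0,0,-0.09,0,1,0,0,-0.13,0,1,0.02,0.03,-0.14,0,1,0.05,0.07,-0.14,0,1,0.08,0.11,-0.14,0,1,0.08,0.14,-0.14,0,1,0.08,0.14,-0.14,0,1],
)

```text
time: 28.95
position: [0.4491, -0.1153, 0.2479]
tool_rot: [-0.537, 3.093, 0.007]
ft_force: [0.9, -0.1, -0.4]
grip_width: 0.999
grip_force: 0.0
```

```bash
python3 - <<'E'
from h import *
b=ctrl.get_image('top')[:,:,::-1].copy();s=ctrl.get_image('side')[:,:,::-1].copy();cv2.imwrite('pics/top9.png',b);cv2.imwrite('pics/side9.png',s)
print(caddy(b)[:3])
for n,im0,im,(x0,y0,w) in(('top','top0',b,(300,180,50)),('side','side0',s,(265,215,50))):
 for im in(cv2.imread(f'pics/{im0}.png'),im):
  q=cv2.cvtColor(cv2.resize(im[y0:y0+w,x0:x0+w],None,fx=6,fy=6,interpolation=2),40)
  m=cv2.inRange(q,(22,90,150),(38,255,255));c=max(cv2.findContours(m,0,1)[0],key=cv2.contourArea)
  r=cv2.minAreaRect(c);print(n,np.array(r[0])/6,np.array(r[1])/6,r[2])
# change vs start for other things
for n,a,c in(('top','top0',b),('side','side0',s)):
  d=abs(cv2.imread(f'pics/{a}.png').astype(int)-c).sum(2);bl=cv2.resize(d.astype(np.float32),(28,21),interpolation=cv2.INTER_AREA).astype(int)
  print(n);print('\n'.join(' '.join('%3d'%x for x in r) for r in bl))
E
```

```text
((0.6042879028320313, 0.2299193878173828), (0.10108201599121094, 0.10038442993164062), 0.3430843949317932)
top [27.69907633 24.5927887 ] [19.63400014  9.89739418] 72.05059814453125
top [28.02287038 24.54285177] [19.72596995 10.0528628 ] 71.37213897705078
side [21.21326701 14.08566284] [ 8.22065862 20.87312444] 77.39984130859375
side [21.11311849 14.3033371 ] [ 8.21943982 20.93587621] 77.7047348022461
top
  4   4   4   4   4   4   4   4   4   4   4   4   4   4   4   4   4   4   4   4   4   4   4   4   4   4   4   4
  4   4   4   3   3   3   3   3   4   4   4   3   4   3   4   4   4   4   3   2   3   3   3   4   4   4   4   4
  3   4   4   3   1   1   1   1   3   4   3   3   4   3   3   4   4   4   2   1   1   1   2   4   4   4   4   4
  3   4   4   3   3   3   2   2   4   4   3   3   4   3   4   4   4   
[... 3602 characters left out ...]
   2   1   2   2   2   2   2
  2  15  88  37  40   3   2   2   3   3  32  91  31   3   2   2   2   2   2   2   2   2   2   2   2   2   2   2
 38  93  83  11   4   4   4   4   3  22  81  50  14   2   2   2   2   2   2   2   2   2   2   1   2   2   2   2
 96 100 101  99 101  97  94  99  97 101  85   5   2   2   2   2   2   2   2   2   2   2   2   2   2   2   2   2
 74  62  62  58  59  57  62  64  81  95  57   3   2   2   2   2   2   2   2   2   2   2   2   2   2   2   2   2
  2   2   2   2   2   2   2   2   2   3   3   3   2   2   2   2   2   2   2   1   2   2   2   2   2   2   2   2
  2   2   2   2   2   2   2   2   2   2   2   2   2   2   2   2   2   2   2   2   2   2   2   2   2   2   2   1
```

Request:
inch_along(
  plan=[0,0,0,0,1,0,0,0,0,1,0,0,0,0,1],
  lines="1,1",
)

```text
time: 29.35
```

```bash
python3 -c "
from bench import ctrl
print(ctrl.close_job())"
```

```text
the job is handed in; nothing more can be done
None
```

The job is handed in at 29 s: the label faces the front to within about 1°, the scanner was held still about 8 cm from the label's middle for over a second, and it is back upright in its stand, with nothing else on the dresser moved that I could see.

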